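Index the pin dispenser

ROBOT

A 6-joint arm with a two-finger parallel gripper is mounted at the origin on a cart in front of the work surface, level with it; the furniture and walls round the work are solid. World frame = base frame: x ahead of the robot, y to its left, z up, the work surface at z = 0. Lengths are in mm, angles in rad, forces in N, time in s.
With the tool pointing down it reaches from about 350 to 800 mm from the base axis. Payload 7.3 kg.
Tool frame: the origin (TCP) lies between the finger pads; the fingertips stand 8 mm ahead of it and the grasp point (between the pads) lies 11 mm behind it; z points along the fingers, y is the line along which they close (so a half turn about z gives the same grasp; the last joint's range is limited). The gripper opens to 85 mm and grips with 20 to 120 N. Pads are 22 mm wide; open, the fingers measure 114 mm over their backs; the gripper's body (76 mm by 85 mm) begins 54 mm behind the grasp point. The pads swing forward as they close: fully open they stand 13 mm farther back than shut.
Start: joints at [0.964, 0.342, 1.524, -0, 1.275, -0.146], TCP at [233.438, 470.266, 239.322] pointing down, gripper open.
Joint ranges: [-2.53, 2.53], [-0.77, 2.02], [0.04, 2.7], [-1, 4.14], [0.28, 2.66], [-3.11, 3.11]. Speed limits (rad/s): [2.57, 2.57, 3.14, 3.14, 3.14, 3.14].

INTERFACE

Orientations are given as a rotation vector (axis times angle).
In Python, from workcell import manip, read_camera, camera_info, job gives the robot as it stands.
- The arm moves only by the shell command python3 -m crank 'ROWS' [FORCE]. ROWS is JSON, a list of rows, each a list of 5 numbers: the opening, from 0 (shut) to 1 (fully open), then the shift along the tool's x, y, z in m, then the turn about the tool's z in rad. A call has 1 to 20 rows; each row shifts and turns the commanded pose from where the row before left it, along the tool's axes as they then stand; what a row does not reach is not made up. A row lasts 1/8 s, in which the tool goes at most 62.5 mm and 10.7 degrees, less where a joint would pass 70% of its speed; a pose out of reach is approached as far as the arm can. A call is refused whole if a number of a shift passes 0.0625 or a number of a turn 0.188, either way. A call with a gripper value outside its range is refused whole. The fingers move at their own pace and stop on an object; FORCE is the grip in N (left out, the last holds). Time passes only in rows, so rows that do not move let the fingers close. It gives the time, the measured TCP pose, the force, the opening and the grip force at its end, in the units of the state.
- manip.read_state(): the state, without advancing time (a new reading comes with each control period).
- read_camera(name): name is "side" or "top" or "wrist"; returns the picture (480x640x3 uint8, blue, green, red); there is no depth.
- camera_info(name): a dict with "fx", "fy", "cx", "cy" (pixels), "eye" and "rotation" of the camera in the world; the wrist camera has in their place "tool_from_camera" (4x4, takes a point from camera to tool coordinates, whose origin is the TCP and whose axes are the flange's). Camera axes: x right, y down, z forward; pixel columns grow to the right and rows downward; lengths in mm; the calibration is good to about 2 mm. The wrist camera is an equidistant fisheye: a pixel r from the principal point sees the ray r / f radians off the axis. A picture is of the moment at which its call begins: read the wrist's pose just before it. camera_info takes no time and is no camera call.
- job.job_done(): hands the job in; it is judged then, once.
The state is a dict: "t": time; "qpos": joint angles; "joint_vel": joint speeds; "joint_efforts": joint torques, N m; "tcp_pos": TCP position; "ee_rot": TCP orientation; "force": force on the tool from outside, world axes, zero at the start; "wrist_torque": the same for the moment, N m; "finger_gap": finger opening in mm; "grip_force": force on a finger pad.
Only numpy, scipy, OpenCV 4.12 (cv2) and the standard library are available. Lean on these libraries where they do the work, as an engineer would, in place of code of your own. Each camera call takes 0.05 s, during which the arm holds its last target. There are 200 camera calls.

TASK

Bring the pin dispenser's drum round with a fingertip against its rim until its label faces the front, over the pick-up tray, then push the index plunger beside it fully home so that it drops into the drum's notch and locks it. Be gentle: the drum dents and the plunger must not be forced. Leave the other things where they are.

Things in the scene. Friction and masses are not known exactly. Their poses are not given: they have to be found in the camera images.
- dispenser: Pin dispenser, screwed down: grey base disc, 90 mm radius, 12 mm high, with a drum on an upright spindle. Origin: on the spindle axis at worktop level. Its -x axis is its front, with a pick-up tray (62 mm wide, 14 mm high) 87 to 127 mm from the axis. The index plunger is on its -y side; its +y side and front left are clear for a finger. More than 25 N from the hand on any part spoils it.
- lid_mid (a point): Middle of the drum's top, on the spindle axis, 94 mm above the worktop. It is a closed steel tin: side 58 mm radius, from 21 to 83 mm up; above that the rim of the lid, 60 mm radius, 11 mm high. The lid sits crooked: its edge is up to 2.5 mm higher or lower. No knob, too wide to grip: a fingertip turns it by friction (0.6 or more), pressing on the rim and travelling along it.
- drum (a joint): Angle of the drum on its spindle, rad: 0 (or 2 pi) with the label at the front, growing counter-clockwise seen from above. No stop, turns both ways, stays where left. Stiff: 0.2 N m, over 3 N along the rim, so press with 8 to 15 N. It cannot give sideways and, being worn, sits 3.5 mm off its axis, so a fixed path slips or presses too hard: feel for contact and follow the force.
- label_mid (a point): Middle of the drum's paper label (48 mm wide, 26 mm high, a dark outlet port just under it, the drum's dark seam half a turn away from it): 60 mm from the spindle axis, 60 mm above the worktop. It turns with the drum.
- front_mark (a point): Point fixed to the base, straight in front of the spindle axis over the pick-up tray, 60 mm from the axis and 60 mm above the worktop: where label_mid is when the label faces the front.
- notch (a point): Middle of the one notch, 11 mm wide, in the dark steel flange round the drum's foot (83 mm radius, 16 to 21 mm above the worktop). It is 74 mm from the spindle axis, a quarter turn counter-clockwise from the label seen from above, turns with the drum, and lies under the plunger when the label faces the front.
- plunger (a joint): How far the index plunger is down, m: 0 to 0.002 at the start (up), 0.012 home at a hard stop. Upright 8 mm steel pin with a round nose, moves straight down, needs 3 N, stays where left. Its nose stands 3 mm over the flange at 0; unless the notch is under it within about 3 mm it stops on the flange at about 0.003 and pushing harder breaks the 25 N limit. Press with 8 to 12 N.
- knob_top (a point): Middle of the top of the plunger's black knob, 20 mm across: 112 mm above the worktop with the plunger at 0, 100 mm when home; 74 mm from the spindle axis, so its edge is beside the drum's rim, but at home it still stands 6 mm over the rim's top: press it from straight above with a closed gripper. The knob sits on a spring that gives 1 mm per 3 N, at most 5 mm.
- bracket_foot (a point): Foot of the grey bracket that carries the plunger, on the dispenser's -y side, 108 mm from the spindle axis and 12 mm above the worktop. The bracket is 72 mm high, 28 mm wide, and reaches from 66 to 125 mm from the axis.
- lock_cylinder: A brass profile lock cylinder, 44 x 72 x 17 mm, lying on the worktop. A bystander: leave it where it is. Origin at the middle of its underside.
- black_driver: A screwdriver with a black handle, 25 x 161 x 24 mm, lying on the worktop. A bystander: leave it where it is. Origin at the middle of its underside.
- padlock_b: A brass padlock, 68 x 45 x 19 mm, lying flat. A bystander: leave it where it is. Origin at the middle of its underside.
- pin_cup: A shallow open round tin of loose pins, 64 mm across, 22 mm high. A bystander: leave it where it is. Origin at the middle of its underside.
- tape_roll: A roll of black tape, 58 mm across, 19 mm high, lying flat. A bystander: leave it where it is. Origin at the middle of its underside.

How it is judged (in metres and radians):
On the way:
1. the drum's label has been brought to the front (horizontal distance between label_mid and front_mark below 0.006 m), for 0.2 s.
At the end, for the whole second after the job is handed in: the label faces the front (its middle within 4 mm of the front mark) and the plunger is home in the notch (pushed down at least 10.5 mm of its 12 mm) (horizontal distance between label_mid and front_mark below 0.004 m and value of joint plunger above 0.0105 m); the robot touches nothing.
It fails at once if the hand presses on any part of the dispenser with more than 25 N (contact force between any of the fingers, the arm and dispenser above 25 N).
It fails at once if a bystander is moved by more than 25 mm (distance of any of lock_cylinder, black_driver, padlock_b, pin_cup, tape_roll from where it was at the start of the episode above 0.025 m).
It also fails if it takes over 72 s, if anything falls off the work surface, if the arm or the gripper's body presses on something with over 40 N, if the wrist force passes 120 N, or if a joint passes its speed limit or range.

## Working session

There is one attempt and no reset: what is moved stays moved. The work goes in short steps, Python scripts to look and compute and a shell command to move; the robot and the scene stay as the last step left them, time stands still between calls to the robot, and variables do not carry over. Pictures are saved under pics/ and viewed, at most 10 in all, crops included, and the job is handed in when it is done.

```bash
mkdir -p pics; ls; python3 - <<'E'
from workcell import manip, read_camera, camera_info, job
import cv2
for n in ("side","top"):
    print(n,camera_info(n)); cv2.imwrite(f"pics/{n}0.png",read_camera(n))
print(camera_info("wrist")); print(manip.read_state())
E
```

```text
pics
side {'fx': 577.7251783217986, 'fy': 577.7251783217986, 'cx': 327.27723135897537, 'cy': 243.94805301339633, 'eye': array([543.54888012, 782.72361539, 877.91759372]), 'rotation': array([-0.02156576,  2.82456429, -1.31586979])}
top {'fx': 592.5721522518361, 'fy': 592.5721522518361, 'cx': 320.5425306159404, 'cy': 237.87356455791652, 'eye': array([ 335.01287439, -133.31427461, 1155.56294015]), 'rotation': array([-2.14213147,  2.08239116, -0.2109295 ])}
{'fx': 371.64829954431775, 'fy': 371.64829954431775, 'cx': 317.1874372803505, 'cy': 241.40001261572388, 'tool_from_camera': array([[ 7.21365926e-04, -9.62416240e-01, -2.71577725e-01,
         6.74056293e+01],
       [ 9.99999704e-01,  7.66617717e-04, -6.05337863e-05,
         4.57732288e-02],
       [ 2.66454995e-04, -2.71577601e-01,  9.62416508e-01,
        -1.33446524e+02],
       [ 0.00000000e+00,  0.00000000e+00,  0.00000000e+00,
         1.00000000e+00]])}
{'t': 0.1, 'qpos': array([ 9.64000953e-01,  3.42652852e-01,  1.52492572e+00, -1.25853654e-05,
        1.27539803e+00, -1.45988192e-01]), 'joint_vel': array([-2.82958887e-04, -1.63908669e-03, -1.35551729e-03, -1.89320585e-04,
        8.27826842e-04, -4.16168574e-05]), 'joint_efforts': array([ 1.29359560e-03, -4.34449983e+01, -2.46489662e+01, -1.74424854e-04,
        4.77597874e-03, -6.05916580e-05]), 'tcp_pos': array([233.22959383, 469.96122583, 238.69407379]), 'ee_rot': array([-7.17327606e-01, -3.05809022e+00,  2.02834887e-03]), 'force': array([ 0.24630448, -1.39278397,  0.25091225]), 'wrist_torque': array([-0.00167429, -0.0286443 , -0.01134804]), 'grip_force': 0.0, 'finger_gap': 85.65343375345832}
```

View pics/side0.png

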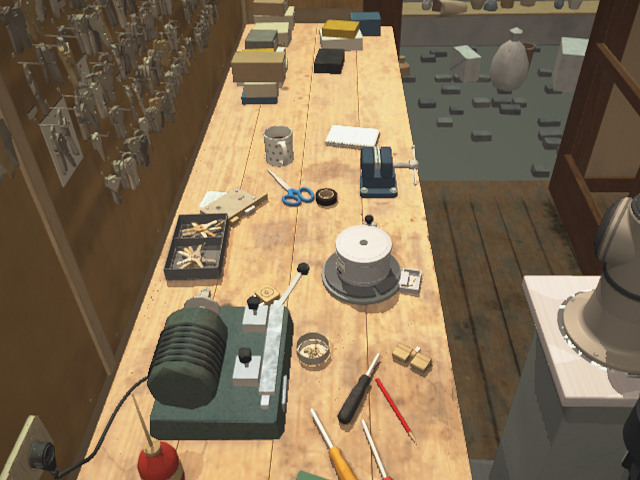

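View pics/top0.png

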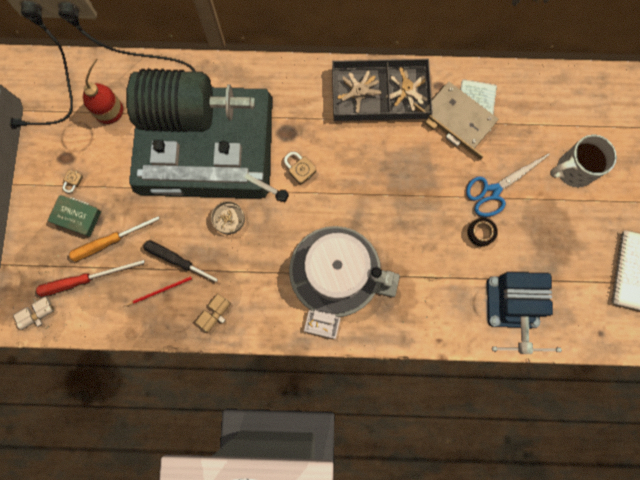

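The side view shows the drum lid's middle at about (363,242) and the knob at (369,218). The top view shows the lid's middle at about (337,264), the knob at (376,273) and the tray at (322,323). Next I'll locate these and zoom in on the drum.

```bash
cat > h.py <<'E'
import numpy as np, cv2
from scipy.spatial.transform import Rotation as R
from workcell import manip, read_camera, camera_info
def ray(n,u,v):
    c=camera_info(n); r=np.asarray(c['rotation']); M=R.from_rotvec(r).as_matrix() if r.shape==(3,) else r
    return np.asarray(c['eye']), M@np.array([(u-c['cx'])/c['fx'],(v-c['cy'])/c['fy'],1])
def atz(n,u,v,z):
    e,d=ray(n,u,v); return e+d*(z-e[2])/d[2]
def proj(n,p):
    c=camera_info(n); M=R.from_rotvec(c['rotation']).as_matrix(); q=M.T@(np.asarray(p)-c['eye'])
    return c['fx']*q[0]/q[2]+c['cx'],c['fy']*q[1]/q[2]+c['cy']
def projw(p,s):
    c=camera_info('wrist'); T=c['tool_from_camera']
    q=R.from_rotvec(s['ee_rot']).as_matrix().T@(np.asarray(p)-s['tcp_pos']); q=T[:3,:3].T@(q-T[:3,3])
    th=np.arctan2(np.hypot(q[0],q[1]),q[2]); k=c['fx']*th/np.hypot(q[0],q[1]); return q[0]*k+c['cx'],q[1]*k+c['cy']
def rayw(u,v,s):
    c=camera_info('wrist'); T=c['tool_from_camera']; x=np.array([u-c['cx'],v-c['cy']])/c['fx']; th=np.hypot(*x)
    d=np.r_[x/th*np.sin(th),np.cos(th)] if th>0 else np.array([0,0,1.]); M=R.from_rotvec(s['ee_rot']).as_matrix()
    return s['tcp_pos']+M@T[:3,3], M@T[:3,:3]@d
def atzw(u,v,z,s):
    e,d=rayw(u,v,s); return e+d*(z-e[2])/d[2]
E
python3 - <<'E'
from h import *
for n,pts in dict(top=[(337,264,94),(376,273,112),(322,323,14)],side=[(363,242,94),(369,218,112),(410,280,14)]).items():
    for u,v,z in pts: print(n,(u,v,z),atz(n,u,v,z).round(1))
s=cv2.imread('pics/side0.png')[200:320,300:440]; t=cv2.imread('pics/top0.png')[210:350,270:410]
cv2.imwrite('pics/crop0.png',np.hstack([cv2.resize(s,(400,400*120//140),interpolation=2)[:342],cv2.resize(t,(400,400),interpolation=2)[:342]]))
E
```

```text
top (337, 264, 94) [ 506.3 -156.8   94. ]
top (376, 273, 112) [ 489.2 -226.   112. ]
top (322, 323, 14) [ 404.4 -132.5   14. ]
side (363, 242, 94) [ 503.4 -156.7   94. ]
side (369, 218, 112) [ 489.3 -216.6  112. ]
side (410, 280, 14) [ 401.1 -124.9   14. ]
```

View pics/crop0.png

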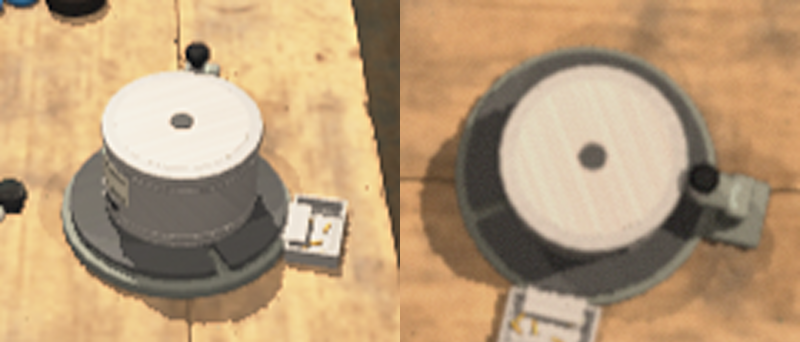

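The crops show the label on the drum's left in the side view at (341,265), and a light notch in the flange at side (378,292) and top (300,285). Next I'll fit the base circle and work out the drum's angle.

```bash
python3 - <<'E'
from h import *
from scipy.optimize import least_squares
k=.35
T=[(270+k*(x-400),210+k*y) for x,y in [(458,175),(490,92),(585,47),(680,92),(716,160),(500,278),(655,287)]]
S=[(300+k*x,200+k*y) for x,y in [(63,222),(90,262),(120,280),(180,297),(280,262)]]
for n,P in (('top',T),('side',S)):
    W=np.array([atz(n,*p,12 if n=='top' else 6)[:2] for p in P])
    r=least_squares(lambda c:np.hypot(*(W-c).T)-90,[505,-157]); print(n,r.x.round(1),r.fun.round(1))
c=np.array([504,-157])
for n,u,v,z,l in [('top',299.8,284.6,18,'notch'),('side',377.7,291.7,18,'notch'),('top',376,273,112,'knob'),('top',322,323,14,'tray')]:
    p=atz(n,u,v,z)[:2]; d=p-c; print(l,p.round(1),np.hypot(*d).round(1),np.degrees(np.arctan2(d[1],d[0])).round(1))
# label z=60: intersect ray with cylinder
e,d=ray('side',341,265); p=atz('side',341,265,60); q=p[:2]-c; print('label',p.round(1),np.hypot(*q),np.degrees(np.arctan2(q[1],q[0])))
s=manip.read_state(); M=R.from_rotvec(s['ee_rot']).as_matrix(); print(M.round(3))
E
```

```text
top [ 503.8 -155.4] [-2.6 -1.5  0.8 -2.3 -0.6  0.2 -2.3]
side [ 500.4 -152. ] [ 2.  -0.8 -1.9  1.5  0.5]
notch [476.3 -87.7] 74.7 111.8
notch [472.5 -84.8] 78.8 113.5
knob [ 489.2 -226. ] 70.6 -102.1
tray [ 404.4 -132.5] 102.6 166.2
label [ 549.8 -121.6   60. ] 57.868714078881524 37.6781733738964
[[-0.896  0.445 -0.001]
 [ 0.445  0.896 -0.001]
 [ 0.    -0.001 -1.   ]]
```

```bash
python3 -m crank '[[0,-0.026,-0.0175,0,0],[0,-0.026,-0.0175,0,0],[0,-0.026,-0.0175,0,0],[0,-0.026,-0.0175,0,0],[0,-0.026,-0.0175,0,0],[0,-0.026,-0.0175,0,0],[0,-0.026,-0.0175,0,0],[0,-0.026,-0.0175,0,0],[0,-0.026,-0.0175,0,0],[0,-0.026,-0.0175,0,0],[0,-0.026,-0.0175,0,0],[0,-0.026,-0.0175,0,0],[0,-0.026,-0.0175,0,0],[0,-0.026,-0.0175,0,0],[0,-0.026,-0.0175,0,0],[0,-0.026,-0.0175,0,0],[0,-0.026,-0.0175,0,0],[0,-0.026,-0.0175,0,0],[0,-0.026,-0.0175,0,0],[0,0,0,0,0]]' 60
python3 - <<'E'
from h import *
s=manip.read_state(); print(s); print(R.from_rotvec(s['ee_rot']).as_matrix().round(3))
cv2.imwrite('pics/w1.png',read_camera('wrist'))
for n,p in dict(axis=[504,-156,94],knob=[487,-228,112],notch=[476,-87,18],label=[555,-135,60]).items(): print(n,projw(p,s))
E
```

```text
t: 2.6
tcp_pos: [528.5, -48.8, 238.6]
ee_rot: [-0.721, -3.057, 0.0]
force: [0.2, 0.8, -0.5]
finger_gap: -0.5
grip_force: 0.0
{'t': 2.6, 'qpos': array([-2.36446199e-01,  3.53650803e-01,  1.50885047e+00, -2.06332470e-04,
        1.27989836e+00, -1.34402862e+00]), 'joint_vel': array([ 0.03614963, -0.02377599,  0.03714508,  0.01291484,  0.00669377,
        0.01773951]), 'joint_efforts': array([ -1.07551787, -43.53096128, -25.46119452,  -0.17956769,
        -0.12670327,  -0.21444615]), 'tcp_pos': array([528.52235062, -48.82479165, 238.57063107]), 'ee_rot': array([-7.20851010e-01, -3.05694331e+00,  3.04235882e-04]), 'force': array([ 0.21286791,  0.80469353, -0.50887757]), 'wrist_torque': array([ 0.00887994,  0.0704032 , -0.01714634]), 'grip_force': 0.0, 'finger_gap': -0.47955464100637857}
[[-0.895  0.447 -0.001]
 [ 0.447  0.895 -0.   ]
 [ 0.001 -0.    -1.   ]]
axis (np.float64(187.3377446719184), np.float64(258.84547975172353))
knob (np.float64(106.9216219036563), np.float64(283.12175786704944))
notch (np.float64(257.386528476914), np.float64(179.03702867135203))
label (np.float64(246.11849873132365), np.float64(285.0376164917398))
```

View pics/w1.png

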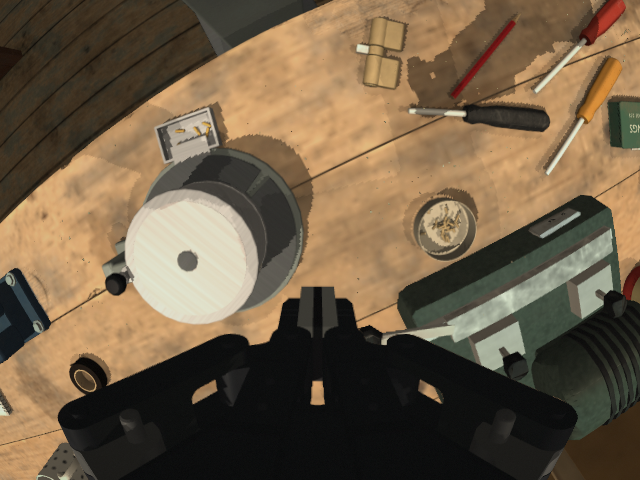

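The wrist view shows the drum's hub at (187,260), the knob at (116,284), the notch at (257,182) and the tray at (190,135). A machine lever's ball sits near the fingers at (372,333).

```bash
python3 - <<'E'
from h import *
s=manip.read_state()
e1,d1=ray('top',282,196); e2,d2=ray('side',303,268)
A=np.c_[d1,-d2]; t=np.linalg.lstsq(A,e2-e1,rcond=None)[0]; print('ball',e1+t[0]*d1,e2+t[1]*d2)
P={n:atzw(u,v,z,s)[:2] for n,u,v,z in [('hub',187,260,94),('knob',116,284,112),('notch',258,181,18.5),('tray',190,135,14)]}
for n,p in P.items(): d=p-[504,-156]; print(n,p.round(1),np.hypot(*d).round(1),np.degrees(np.arctan2(d[1],d[0])).round(1))
E
```

```text
ball [625.46804882 -53.3728809  114.15793989] [623.87315556 -53.13608152 113.73129038]
hub [ 504.1 -155.7] 0.3 74.8
knob [ 491.  -218.6] 63.9 -101.7
notch [477.2 -86.1] 74.8 111.0
tray [ 403.9 -126.5] 104.3 163.6
```

```bash
python3 -m crank '[[0,-0.005,-0.0033,0.0257,0.01],[0,-0.005,-0.0033,0.0257,0.01],[0,-0.005,-0.0033,0.0257,0.01],[0,-0.005,-0.0033,0.0257,0.01],[0,-0.005,-0.0033,0.0257,0.01],[0,-0.005,-0.0033,0.0257,0.01],[0,0,0,0,0],[0,0,0,0,0]]'
cat > st.py <<'E'
from h import *
s=manip.read_state(); M=R.from_rotvec(s['ee_rot']).as_matrix(); d=s['tcp_pos'][:2]-[504,-156]
print('t',s['t'].__round__(2),'r %.1f phi %.1f z %.1f'%(np.hypot(*d),np.degrees(np.arctan2(d[1],d[0])),s['tcp_pos'][2]),'yang %.1f'%np.degrees(np.arctan2(M[1,1],M[0,1])),'Ftool',(M.T@s['force']).round(1),'q6 %.2f'%s['qpos'][5])
E
python3 st.py
```

```text
t: 3.65
tcp_pos: [545.6, -78.1, 86.0]
ee_rot: [0.807, 3.035, 0.0]
force: [-0.0, -0.7, 1.2]
finger_gap: 0.1
grip_force: 0.0
t 3.65 r 88.2 phi 61.9 z 86.0 yang 60.2 Ftool [-0.3 -0.6 -1.2] q6 -1.33
```

```bash
python3 -m crank '[[0,0,-0.002,0,0],[0,0,-0.002,0,0],[0,0,-0.002,0,0],[0,0,-0.002,0,0],[0,0,-0.001,0,0],[0,0,0,0,0]]';python3 st.py
```

```text
t: 4.4
tcp_pos: [540.8, -86.6, 85.0]
ee_rot: [-0.809, -3.035, -0.0]
force: [0.1, 0.3, -0.2]
finger_gap: -0.1
grip_force: 0.0
t 4.4 r 78.5 phi 62.0 z 85.0 yang 60.1 Ftool [0.1 0.3 0.2] q6 -1.35
```

```bash
python3 -m crank '[[0,0,-0.001,0,0],[0,0,-0.001,0,0],[0,0,0,0,0]]';python3 st.py
```

```text
t: 4.78
tcp_pos: [539.8, -88.3, 85.1]
ee_rot: [-0.809, -3.036, -0.0]
force: [-0.3, 0.6, 0.5]
finger_gap: -0.3
grip_force: 0.0
t 4.78 r 76.6 phi 62.1 z 85.1 yang 60.2 Ftool [ 0.5  0.4 -0.5] q6 -1.35
```

```bash
python3 -m crank '[[0,0,-0.001,0,0],[0,0,0,0,0]]';python3 st.py
```

```text
t: 5.03
tcp_pos: [539.4, -89.2, 85.1]
ee_rot: [0.809, 3.036, 0.0]
force: [-0.6, 0.1, 0.6]
finger_gap: -0.0
grip_force: 0.0
t 5.03 r 75.6 phi 62.1 z 85.1 yang 60.2 Ftool [ 0.6 -0.2 -0.6] q6 -1.35
```

```bash
python3 -m crank '[[0,0,-0.001,0,0],[0,0,0,0,0]]';python3 st.py
```

```text
t: 5.28
tcp_pos: [538.8, -90.1, 85.1]
ee_rot: [0.809, 3.036, 0.0]
force: [0.8, -0.1, -0.4]
finger_gap: 0.1
grip_force: 0.0
t 5.28 r 74.6 phi 62.1 z 85.1 yang 60.2 Ftool [-0.8  0.3  0.4] q6 -1.36
```

```bash
python3 -m crank '[[0,0,-0.001,0,0],[0,0,0,0,0]]';python3 st.py
```

```text
t: 5.52
tcp_pos: [538.3, -90.9, 85.1]
ee_rot: [-0.809, -3.036, -0.0]
force: [0.3, -0.4, 1.3]
finger_gap: 0.3
grip_force: 0.0
t 5.53 r 73.6 phi 62.2 z 85.1 yang 60.2 Ftool [-0.4 -0.2 -1.3] q6 -1.36
```

```bash
python3 -m crank '[[0,0,-0.001,0,0],[0,0,0,0,0]]';python3 st.py
```

```text
t: 5.78
tcp_pos: [537.9, -91.7, 85.1]
ee_rot: [0.809, 3.036, 0.0]
force: [0.5, 0.5, -0.7]
finger_gap: -0.0
grip_force: 0.3
t 5.78 r 72.7 phi 62.2 z 85.1 yang 60.2 Ftool [-0.2  0.7  0.7] q6 -1.36
```

```bash
python3 -m crank '[[0,0,-0.001,0,0],[0,0,0,0,0]]'>/dev/null;python3 st.py
```

```text
t 6.03 r 72.4 phi 62.2 z 85.1 yang 60.2 Ftool [0.2 3.9 0.9] q6 -1.36
```

```bash
python3 -m crank '[[0,0,-0.001,0,0],[0,0,0,0,0]]'>/dev/null;python3 st.py
```

```text
t 6.28 r 72.2 phi 62.2 z 85.2 yang 60.1 Ftool [0.9 8.9 1.4] q6 -1.36
```

```bash
python3 -m crank '[[0,0,-0.001,0,0],[0,0,0,0,0]]'>/dev/null;python3 st.py
```

```text
t 6.53 r 72.1 phi 62.2 z 85.2 yang 60.1 Ftool [-0.2 12.4  1.3] q6 -1.37
```

```bash
python3 -m crank '[[0,0.0035,-0.0002,0,-0.05],[0,0.0035,-0.0002,0,-0.05],[0,0.0035,-0.0002,0,-0.05],[0,0.0035,-0.0002,0,-0.05]]'>/dev/null;python3 st.py
```

```text
t 7.03 r 71.9 phi 73.0 z 85.3 yang 71.7 Ftool [-2.8 12.1  2.8] q6 -1.56
```

```bash
python3 -m crank '[[0,0.0035,-0.0002,0,-0.05],[0,0.0035,-0.0002,0,-0.05],[0,0.0035,-0.0002,0,-0.05],[0,0.0035,-0.0002,0,-0.05],[0,0.0035,-0.0002,0,-0.05],[0,0.0035,-0.0002,0,-0.05]]'>/dev/null;python3 st.py
```

```text
t 7.78 r 71.5 phi 90.7 z 85.1 yang 88.9 Ftool [-3.2  8.9  0.7] q6 -1.87
```

```bash
python3 -m crank '[[0,0.0034,-0.0006,0,-0.05],[0,0.0034,-0.0006,0,-0.05],[0,0.0034,-0.0004,0,-0.05],[0,0.0034,-0.0003,0,-0.05],[0,0.0034,-0.0003,0,-0.05]]'>/dev/null;python3 st.py
```

```text
t 8.4 r 71.0 phi 105.2 z 85.1 yang 103.2 Ftool [-4.  10.3 -2.8] q6 -2.14
```

```bash
python3 -m crank '[[0,0.0034,-0.0004,0,-0.05],[0,0.0034,-0.0004,0,-0.05],[0,0.0034,-0.0003,0,-0.05],[0,0.0034,-0.0003,0,-0.05],[0,0.0034,-0.0003,0,-0.05],[0,0.0034,-0.0003,0,-0.05]]'>/dev/null;python3 st.py
```

```text
t 9.15 r 70.4 phi 122.5 z 85.0 yang 120.4 Ftool [-3.3  9.6 -4. ] q6 -2.47
```

```bash
python3 -m crank '[[0,0.0034,-0.0003,0,-0.05],[0,0.0034,-0.0003,0,-0.05],[0,0.0034,-0.0003,0,-0.05],[0,0.0034,-0.0003,0,-0.05]]'>/dev/null;python3 st.py
```

```text
t 9.65 r 69.9 phi 134.0 z 85.0 yang 131.9 Ftool [-4.3  8.  -4.5] q6 -2.70
```

```bash
python3 -m crank '[[0,0.0034,-0.0007,0,-0.05],[0,0.0034,-0.0006,0,-0.05],[0,0.0034,-0.0004,0,-0.05],[0,0.0034,-0.0003,0,-0.05],[0,0.0034,-0.0003,0,-0.05]]'>/dev/null;python3 st.py
```

```text
t 10.28 r 69.3 phi 148.4 z 84.9 yang 146.2 Ftool [-3.7  8.4 -5.6] q6 -2.98
```

```bash
python3 -m crank '[[0,0,0.004,0,0],[0,0,0.02,0,0],[0,0,0.02,0,0],[0,0,0.01,0,0],[0,0,0,-0.04,0],[0,0,0,-0.04,0],[0,0,0,0,0]]'>/dev/null;python3 st.py
python3 - <<'E'
from h import *
a=read_camera('wrist'); np.save('w2s.npy',manip.read_state(),allow_pickle=True); b=read_camera('top'); cv2.imwrite('pics/w2.png',a); cv2.imwrite('pics/t2.png',b)
b=cv2.resize(b[210:350,270:410],(420,420),interpolation=2); a=a[60:480,0:380]
cv2.imwrite('pics/c2.png',np.hstack([a,b]))
E
```

```text
t 11.15 r 118.2 phi 147.4 z 167.8 yang 146.1 Ftool [ 0.8 -0.5  0.3] q6 -2.96
```

View pics/c2.png

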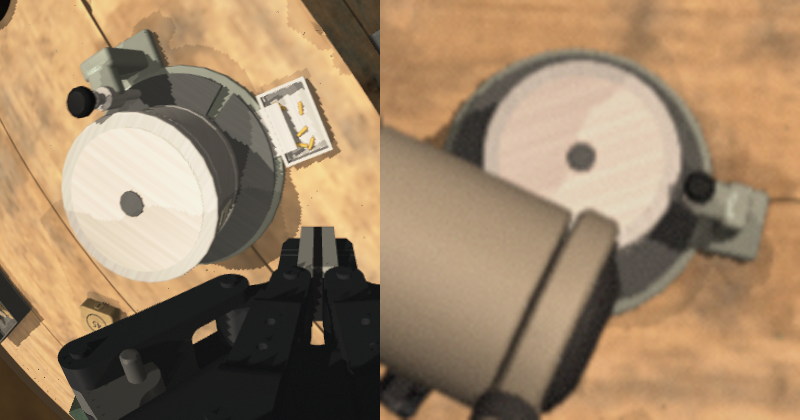

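The wrist crop shows the notch at full-image (222,155), the tray at about (297,180), the knob at (81,161) and the hub at (131,263).

```bash
python3 - <<'E'
from h import *
s=manip.read_state()
for n,u,v,z in [('hub',131,263,94),('knob',81,161,112),('notch',222,155,18.5),('tray',297,180,14)]:
    p=atzw(u,v,z,s)[:2]; d=p-[504,-156]; print(n,p.round(1),np.hypot(*d).round(1),np.degrees(np.arctan2(d[1],d[0])).round(1))
E
```

```text
hub [ 504.2 -155.6] 0.4 65.7
knob [ 480.9 -221.3] 69.2 -109.5
notch [ 431.7 -181.1] 76.5 -160.9
tray [ 395.9 -131.9] 110.8 167.4
```

```bash
python3 -m crank '[[0,-0.0215,-0.0224,0,0],[0,-0.0215,-0.0224,0,0],[0,-0.0215,-0.0224,0,0],[0,-0.0215,-0.0224,0,0],[0,0,0,0,0.155],[0,0,0,0,0.155],[0,0,0,0,0.155],[0,0,0,0,0.155],[0,0,0,0.01,0.155],[0,0,0,0.02,0.155],[0,0,0,0.02,0.155],[0,0,0,0.02,0.155],[0,0,0,0.012,0],[0,0,0,0,0]]'>/dev/null;python3 st.py
```

```text
t 13.0 r 88.6 phi 77.0 z 81.6 yang 75.2 Ftool [ 0.5 -0.  -0.8] q6 -1.59
```

```bash
python3 -m crank '[[0,0,-0.003,-0.001,0],[0,0,-0.003,-0.001,0],[0,0,-0.002,-0.001,0],[0,0,-0.002,0,0],[0,0,-0.001,0,0],[0,0,0,0,0]]'>/dev/null;python3 st.py
```

```text
t 13.75 r 77.6 phi 76.7 z 86.1 yang 75.1 Ftool [-0.1  1.  -0.3] q6 -1.61
```

```bash
python3 -m crank '[[0,0,-0.001,0,0],[0,0,-0.001,0,0],[0,0,0,0,0]]'>/dev/null;python3 st.py
```

```text
t 14.12 r 75.6 phi 76.7 z 86.1 yang 75.1 Ftool [-0.1  0.1  0.7] q6 -1.61
```

```bash
python3 -m crank '[[0,0,-0.001,0,0],[0,0,-0.001,0,0],[0,0,0,0,0]]'>/dev/null;python3 st.py
```

```text
t 14.5 r 74.5 phi 76.8 z 86.1 yang 75.0 Ftool [-0.   6.1 -0. ] q6 -1.62
```

```bash
python3 -m crank '[[0,0,-0.0012,0,0],[0,0.0036,-0.0003,0,-0.05],[0,0.0036,-0.0003,0,-0.05],[0,0.0036,-0.0003,0,-0.05],[0,0.0036,-0.0003,0,-0.05],[0,0.0036,-0.0003,0,-0.05]]'>/dev/null;python3 st.py
```

```text
t 15.25 r 73.8 phi 90.7 z 86.1 yang 89.5 Ftool [-4.9 10.6  0.4] q6 -1.88
```

```bash
python3 -m crank '[[0,0.0036,-0.0004,0,-0.05],[0,0.0036,-0.0004,0,-0.05],[0,0.0036,-0.0003,0,-0.05],[0,0.0036,-0.0003,0,-0.05],[0,0.0036,-0.0003,0,-0.05]]'>/dev/null;python3 st.py
```

```text
t 15.88 r 73.3 phi 105.4 z 86.1 yang 103.8 Ftool [-3.3  9.2 -1.7] q6 -2.15
```

```bash
python3 -m crank '[[0,0.0035,-0.0006,0,-0.05],[0,0.0035,-0.0005,0,-0.05],[0,0.0035,-0.0004,0,-0.05],[0,0.0035,-0.0003,0,-0.05],[0,0.0035,-0.0003,0,-0.05],[0,0.0035,-0.0003,0,-0.05],[0,0,0,0,0]]'>/dev/null;python3 st.py
```

```text
t 16.75 r 72.6 phi 123.0 z 85.9 yang 120.9 Ftool [-1.4 10.6 -4.9] q6 -2.48
```

```bash
python3 - <<'E'
from h import *
a=read_camera('wrist'); cv2.imwrite('pics/w3.png',a); s=manip.read_state()
for f in (162,165,168): 
    th=np.radians(f); print(f,projw([504+60*np.cos(th),-156+60*np.sin(th),60],s))
cv2.imwrite('pics/c3.png',cv2.resize(a[60:360,0:400],(800,600),interpolation=2))
E
```

```text
162 (np.float64(257.446015051385), np.float64(211.66407417559083))
165 (np.float64(252.5131671171984), np.float64(206.55238382462912))
168 (np.float64(247.32761753845168), np.float64(201.69407253177252))
```

View pics/c3.png

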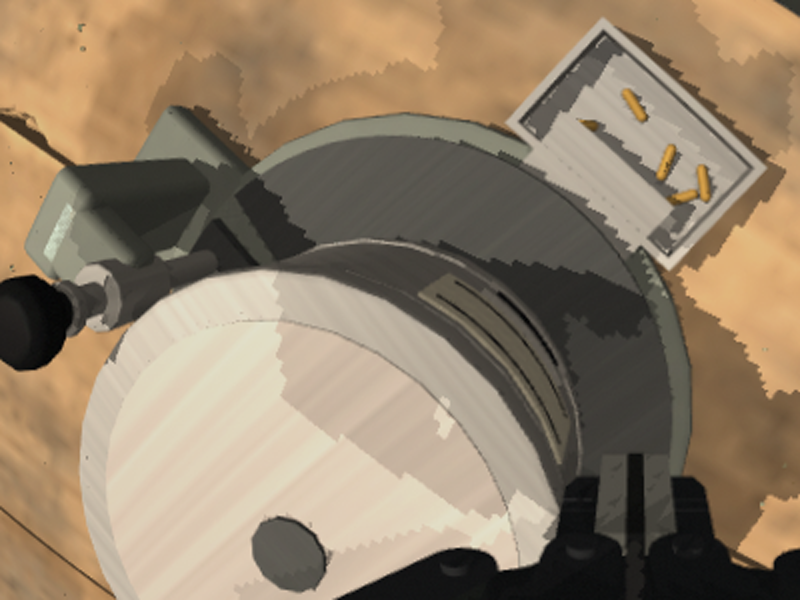

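The picture shows the label at crop (420,296) to (556,462), and the tray's corners at (605,20), (765,168), (668,268) and (510,122).

```bash
python3 - <<'E'
from h import *
s=manip.read_state(); c=np.array([504,-156])
W=lambda x,y,z: atzw(x/2,y/2+60,z,s)[:2]
ang=lambda d:np.degrees(np.arctan2(d[1],d[0]))
C=[W(*p,14) for p in [(605,20),(765,168),(668,268),(510,122)]]
o=(C[0]+C[1])/2; i=(C[2]+C[3])/2
print([np.linalg.norm(C[k]-C[k-1]).round(1) for k in range(4)],'tray dir',ang(o-i),'edge normal',ang(C[1]-C[0])+90,ang(C[2]-C[3])+90, 'from axis',ang(o-c),np.hypot(*(o-c)),ang(i-c),np.hypot(*(i-c)))
B=np.array([W(*p,12) for p in [(400,114),(300,140),(470,125),(690,400),(676,300),(688,450)]])
from scipy.optimize import least_squares
r=least_squares(lambda q:np.hypot(*(B-q).T)-90,c); print('base',r.x,r.fun.round(1)); c2=r.x
for cc in (c,c2):
  for n,x,y,z in [('Ltop',420,296,73),('Lbot',443,275,47),('Rtop',556,462,73),('Rbot',572,418,47),('portL',500,293,44),('portR',556,365,44),('hub',290,553,94),('notch?',260,240,19)]:
    p=W(x,y,z)-cc; print(n,np.hypot(*p).round(1),ang(p).round(1))
  print('front',ang((o+i)/2-cc))
E
```

```text
[np.float64(38.3), np.float64(60.1), np.float64(39.0), np.float64(59.9)] tray dir 167.84925917958515 edge normal 168.1062201476065 167.49842681669764 from axis 167.0201313877138 123.73313063946568 166.64332931361622 85.07507308919575
base [ 508.40274498 -154.14798585] [ 0.5 -1.1 -0.  -1.   1.5 -0.8]
Ltop 51.6 178.9
Lbot 51.0 -179.5
Rtop 55.1 128.6
Rbot 56.8 129.0
portL 55.1 165.8
portR 56.3 142.6
hub 6.1 22.4
notch? 64.4 -112.7
front 166.86661041453576
Ltop 56.0 -179.2
Lbot 55.5 -177.6
Rtop 56.6 133.2
Rbot 58.3 133.5
portL 59.0 168.6
portR 58.8 146.6
hub 1.3 21.1
notch? 67.9 -115.5
front 168.35011117846466
```

```bash
python3 -m crank '[[0,0.0035,-0.0003,0,-0.05],[0,0.0035,-0.0003,0,-0.05],[0,0.0035,-0.0004,0,-0.05],[0,0.0025,-0.0002,0,-0.034],[0,0,0,0,0],[0,0,0,0,0]]'>/dev/null;python3 st.py
python3 - <<'E'
from h import *
a=read_camera('wrist'); cv2.imwrite('pics/w4.png',a)
cv2.imwrite('pics/c4.png',cv2.resize(a[40:340,40:440],(800,600),interpolation=2))
E
```

```text
t 17.55 r 72.3 phi 133.6 z 85.9 yang 131.4 Ftool [-1.6  8.9 -5.4] q6 -2.69
```

View pics/c4.png

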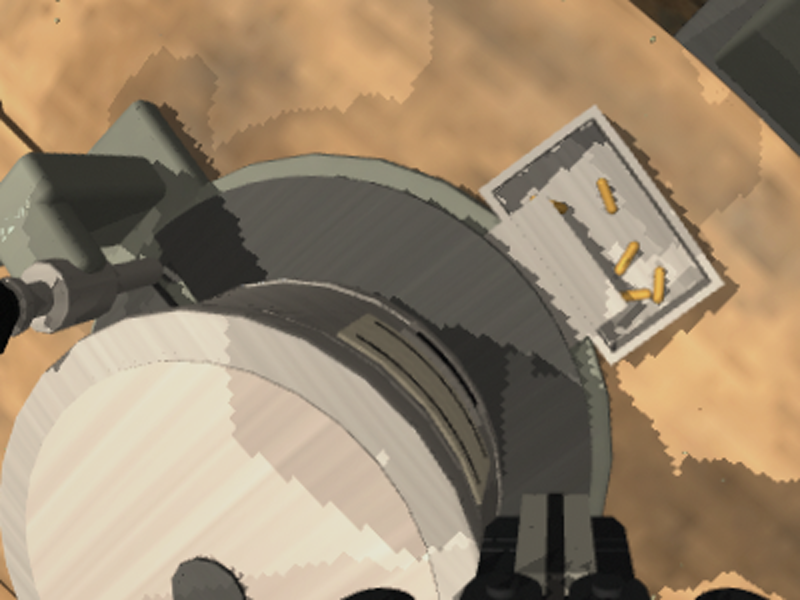

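The label now runs from (337,332) to (478,503) in the crop, with the port at (418,332) to (477,405).

```bash
python3 - <<'E'
from h import *
from scipy.optimize import least_squares
s=manip.read_state()
W=lambda x,y,z: atzw(x/2+40,y/2+40,z,s)[:2]
ang=lambda d:np.degrees(np.arctan2(d[1],d[0]))%360
C=[W(*p,14) for p in [(595,106),(723,286),(612,362),(480,188)]]
o=(C[0]+C[1])/2; i=(C[2]+C[3])/2
B=np.array([W(*p,12) for p in [(320,154),(420,171),(608,420),(611,460),(250,165)]])
r=least_squares(lambda q:np.hypot(*(B-q).T)-90,[504,-156]); print('base',r.x,r.fun.round(1)); c=r.x
print('tray dir',ang(o-i),'from axis',ang((o+i)/2-c),np.hypot(*(o-c)),np.hypot(*(i-c)))
L={n:W(x,y,z)-c for n,x,y,z in [('Ltop',337,332,73),('Rtop',478,503,73),('portL',418,332,44),('portR',477,405,44),('hub',210,590,94)]}
for n,p in L.items(): print(n,np.hypot(*p).round(1),ang(p).round(1))
E
```

```text
base [ 508.2535855  -154.83255289] [-0.   0.7 -0.4  0.  -0.6]
tray dir 167.11355008018035 from axis 168.19765561750995 127.55941548192511 89.0672773016361
Ltop 56.4 191.4
Rtop 57.6 142.8
portL 59.0 178.7
portR 59.4 156.3
hub 1.2 73.5
```

```bash
python3 -m crank '[[0,0,0.003,0,0],[0,0,0.011,0,0],[0,0,0.011,0,0],[0,0,0,-0.03,0],[0,0,0,-0.05,0],[0,0.0147,-0.0359,0,0],[0,0.0147,-0.0359,0,0],[0,0.0147,-0.0359,0,0],[0,0.0147,-0.0359,0,0],[0,0,0,0,0.158],[0,0,0,0,0.158],[0,0,0,0,0.158],[0,0,0,0,0.158],[0,0,0,0,0.158],[0,0,0,0,0.158],[0,0,0,0,0]]'>/dev/null;python3 st.py
python3 - <<'E'
from h import *
print(manip.read_state()['tcp_pos'])
a=read_camera('wrist'); s=manip.read_state(); cv2.imwrite('pics/w5.png',a); print(projw(s['tcp_pos']+[0,0,-8],s), projw([489.3,-227.6,112],s))
cv2.imwrite('pics/c5.png',cv2.resize(a[60:360,120:520],(800,600),interpolation=2))
E
```

```text
t 19.6 r 78.1 phi -100.1 z 166.0 yang 77.2 Ftool [-0.2  0.3 -0.5] q6 -1.93
[ 490.24551338 -232.90730888  165.97062994]
(np.float64(317.9021088204779), np.float64(304.5554368236968)) (np.float64(327.14599822475026), np.float64(263.78241282359176))
```

View pics/c5.png

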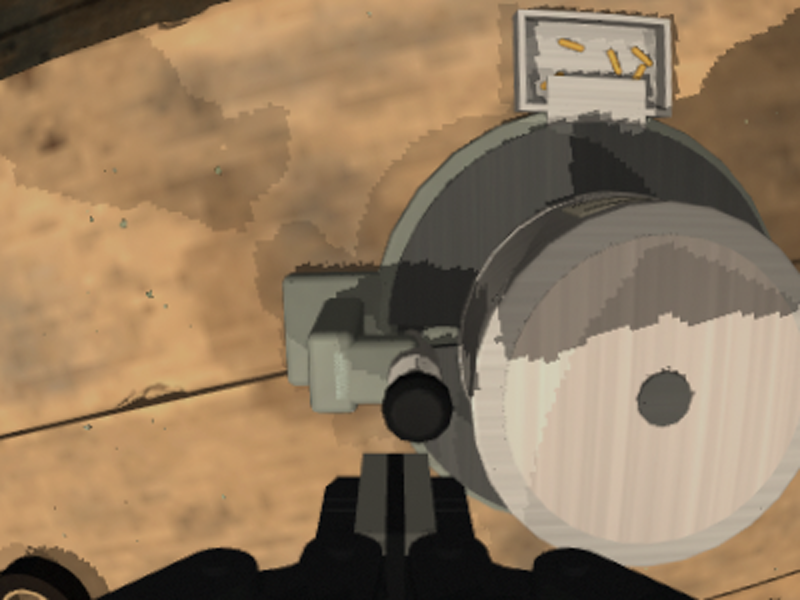

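The wrist view shows the knob at full-image (328,263.5), matching the predicted (327,264). A pale spot appears at crop (440,332), where the notch or pin foot should be, so I'll check it.

```bash
python3 - <<'E'
from h import *
s=manip.read_state(); f=lambda p:(np.array(projw(p,s))-[120,60])*2
for a in (247,252,257,262): 
    t=np.radians(a); u=np.array([np.cos(t),np.sin(t)]); print(a,[f(np.r_[[506,-155.5]+r*u,z]).round() for r,z in ((74,18),(83,21),(66,21),(74,24))])
a=cv2.imread('pics/w5.png')[180:270,280:400]; cv2.imwrite('pics/c5b.png',cv2.resize(a,(800,600),interpolation=2))
E
```

```text
247 [array([411., 296.]), array([388., 293.]), array([432., 301.]), array([412., 298.])]
252 [array([409., 312.]), array([386., 311.]), array([430., 315.]), array([409., 315.])]
257 [array([408., 328.]), array([385., 330.]), array([429., 330.]), array([408., 332.])]
262 [array([409., 344.]), array([386., 348.]), array([429., 344.]), array([409., 348.])]
```

View pics/c5b.png

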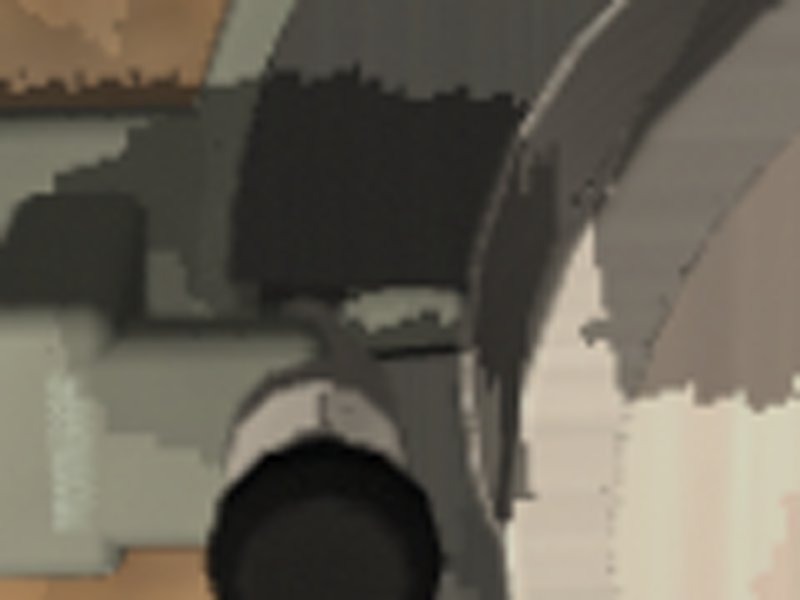

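The pale gap is the notch, spanning zoom y 290–350. It lines up with the plunger to within about 2 mm, so I'll press gently and feel for it.

```bash
python3 -m crank '[[0,0,0,0.015,0],[0,0,0,0.015,0],[0,0,0,0.008,0],[0,0,0,0.003,0],[0,0,0,0.001,0],[0,0,0,0,0]]'>/dev/null;python3 st.py
```

```text
t 20.4 r 78.6 phi -99.7 z 124.4 yang 77.1 Ftool [-0.5 -0.2 -0.1] q6 -1.93
```

```bash
python3 -m crank '[[0,0,0,0.001,0],[0,0,0,0.001,0],[0,0,0,0,0]]'>/dev/null;python3 st.py
```

```text
t 20.77 r 78.5 phi -99.9 z 122.1 yang 77.1 Ftool [-0.   0.7 -0.5] q6 -1.93
```

```bash
python3 -m crank '[[0,0,0,0.001,0],[0,0,0,0.001,0],[0,0,0,0,0]]'>/dev/null;python3 st.py
```

```text
t 21.15 r 78.4 phi -99.9 z 120.0 yang 77.1 Ftool [-0.4 -0.3 -0. ] q6 -1.93
```

```bash
python3 -m crank '[[0,0,0,0.001,0],[0,0,0,0.001,0],[0,0,0,0,0]]'>/dev/null;python3 st.py
```

```text
t 21.52 r 78.5 phi -99.8 z 118.3 yang 77.1 Ftool [-0.4 -0.4 -2.5] q6 -1.93
```

```bash
python3 -m crank '[[0,0,0,0.001,0],[0,0,0,0.001,0],[0,0,0,0,0]]'>/dev/null;python3 st.py
```

```text
t 21.9 r 78.5 phi -99.8 z 116.1 yang 77.1 Ftool [ 1.5 -0.2 -2.1] q6 -1.93
```

```bash
python3 -m crank '[[0,0,0,0.001,0],[0,0,0,0.001,0],[0,0,0,0,0]]'>/dev/null;python3 st.py
```

```text
t 22.27 r 78.5 phi -99.8 z 114.0 yang 77.1 Ftool [ 0.5  0.4 -1.9] q6 -1.93
```

```bash
python3 -m crank '[[0,0,0,0.001,0],[0,0,0,0.001,0],[0,0,0,0.001,0],[0,0,0,0,0]]'>/dev/null;python3 st.py
```

```text
t 22.77 r 78.5 phi -99.9 z 111.0 yang 77.1 Ftool [-0.  -0.4 -2.1] q6 -1.93
```

```bash
python3 -m crank '[[0,0,0,0.001,0],[0,0,0,0.001,0],[0,0,0,0,0]]'>/dev/null;python3 st.py
```

```text
t 23.15 r 78.5 phi -99.9 z 109.0 yang 77.1 Ftool [-0.5  0.2 -1.3] q6 -1.93
```

```bash
python3 -m crank '[[0,0,0,0.001,0],[0,0,0,0.001,0],[0,0,0,0,0]]'>/dev/null;python3 st.py
```

```text
t 23.52 r 78.5 phi -99.9 z 107.0 yang 77.1 Ftool [-0.4  0.1 -3.5] q6 -1.93
```

Still sliding freely in the notch. I'll go on to the hard stop.

```bash
python3 -m crank '[[0,0,0,0.001,0],[0,0,0,0.001,0],[0,0,0,0,0]]'>/dev/null;python3 st.py
```

```text
t 23.9 r 78.6 phi -99.7 z 105.6 yang 77.1 Ftool [ 1.  -0.9 -6.9] q6 -1.93
```

```bash
python3 -m crank '[[0,0,0,0.001,0],[0,0,0,0,0]]'>/dev/null;python3 st.py
```

```text
t 24.15 r 78.6 phi -99.6 z 104.8 yang 77.1 Ftool [ 0.9  0.1 -9.6] q6 -1.93
```

The force rises about 3 N/mm, like the spring, and the knob top works out at about 100 mm, so the plunger is home. I'll back off and check.

```bash
python3 -m crank '[[0,0,0,-0.005,0],[0,0,0,-0.02,0],[0,0,0,-0.04,0],[0,0.03,0,-0.02,0],[0,0.03,0,0,0],[0,0,0,0,0],[0,0,0,0,0]]'>/dev/null;python3 st.py
python3 - <<'E'
from h import *
a=read_camera('wrist'); cv2.imwrite('pics/w6.png',a); cv2.imwrite('pics/c6.png',cv2.resize(a[100:400,150:550],(800,600),interpolation=2))
E
```

```text
t 25.02 r 96.1 phi -138.2 z 189.0 yang 77.1 Ftool [-0.3  0.5 -0.9] q6 -1.98
```

View pics/c6.png

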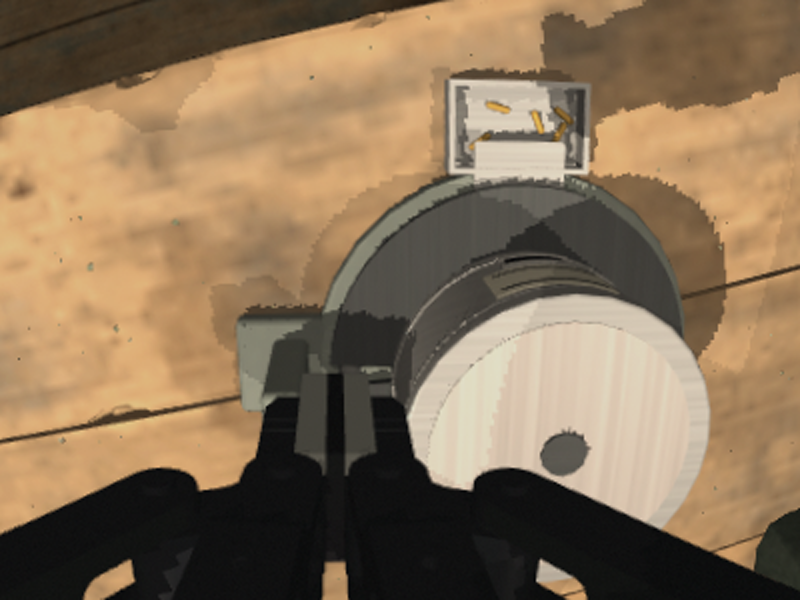

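The label (crop 490–620, 255–300) sits behind the tray, and the pin is locked in the notch with the hand clear of everything. I'm handing it in.

```bash
python3 -c "
from workcell import job; print(job.job_done())"
```

```text
the job is handed in; nothing more can be done
None
```

I turned the drum until its label faces the front, pushed the plunger home into the notch, and handed the job in with the arm clear; the hand-in reported no verdict. At hand-in the clock stood at about 25 s, contact-force readings had stayed under about 13 N (25 N allowed), and the arm touched none of the other objects.

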